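Eject a resin bus body from its mould

ROBOT

A 6-joint arm with a two-finger parallel gripper is mounted at the origin on the work surface. World frame = base frame: x ahead of the robot, y to its left, z up, the work surface at z = 0. Lengths are in m, angles in rad, forces in N, time in s.
With the tool pointing down it reaches from about 0.25 to 0.725 m from the base axis. Payload 4 kg.
Tool frame: the origin (TCP) lies on the centre line of the jaws, within the pads' length; the fingertips stand 14 mm ahead of it and the grasp point (between the pads) lies 5 mm behind it; z points along the fingers, x is the direction in which the jaws open and shut, and the axes are right-handed (so a half turn about z gives the same grasp; the last joint's range is limited). The gripper opens to 85 mm and grips with 20 to 120 N. Pads are 22 mm wide; open, the fingers measure 114 mm over their backs; the gripper's body (76 mm by 85 mm) begins 54 mm behind the grasp point. The pads swing forward as they close: fully open they stand 13 mm farther back than shut.
Start: joints at [1.144, 0.241, 0.005, 1.335, 0, 1.571], TCP at [0.207, 0.455, 0.245] pointing down, gripper open.
Joint ranges: [-2.72, 2.72], [-1.05, 1.87], [-1.09, 1.28], [-1.99, 2.15], [-1.42, 1.44], [-3.14, 3.14]. Speed limits (rad/s): [2.79, 2.79, 3.14, 3.14, 3.14, 3.14].

INTERFACE

Orientations are given as a unit quaternion [x, y, z, w].
In Python, from workcell import bot gives the robot as it stands.
- The arm moves only by the tool play_rows, never from a script. Its argument "motion" is a list of rows, each an object with "fingers": the closure, from -1 (fully open) to 1 (shut), so that 0 is half open; "translation": the shift along the tool's x, y, z in cm, a list of three; "roll": the turn about the tool's z in degrees. A call has 1 to 20 rows; each row is the pose to reach, as a shift and turn from the pose commanded when the call began, along the tool's axes at that moment; what a row does not reach only later rows make up. A row lasts 1/12 s, in which the tool goes at most 41.7 mm and 7.16 degrees, less where a joint would pass 70% of its speed; a pose out of reach is approached as far as the arm can. A call with a gripper value outside its range is refused whole. The fingers move at their own pace and stop on an object; the grip force is fixed at half the most. Time passes only in rows, so rows that repeat a pose let the fingers close. It gives the time, the measured TCP pose, the force and the opening at its end, in the units of the state.
- bot.get_obs(): the state, without advancing time (a new reading comes with each control period).
- bot.camera(name): name is "scene" or "top"; returns a dict with "pixels" (480x640x3 uint8, red, green, blue), "intrinsics" (3x3 intrinsics, pixels), "world_to_cam" (4x4, takes a point from world to camera coordinates). Camera axes: x right, y down, z forward; pixel columns grow to the right and rows downward; lengths in m; the calibration is good to about 2 mm. A picture is of the moment at which its call begins. There is no depth.
- bot.job_done(): hands the job in, once; it reports no verdict.
The state is a dict: "clock": time; "joint_pos": joint angles; "joint_vel": joint speeds; "tau": joint torques, N m; "eef_pos": TCP position; "tool_rot": TCP orientation; "ft_force": force on the tool from outside, world axes, zero at the start; "ft_torque": the same for the moment, N m; "grip_width": finger opening in m.
Only numpy, scipy, OpenCV 4.12 (cv2) and the standard library are available. Lean on these libraries where they do the work, as an engineer would, in place of code of your own. Each camera call takes 0.05 s, during which the arm holds its last target. There are 200 camera calls.

TASK

Press the ejector lever of the mould that holds the bus body all the way down so that the casting rises out of its pocket, then lift the casting out and set it down, without dropping it, upright (roof up) and released inside the low white tray. The round tank casting in the other mould is still hardening: leave it seated.

Things in the scene. Friction and masses are not known exactly. Their poses are not given: they have to be found in the camera images.
- bus_mid (a point): Centre (mid-length, mid-width, half-way up) of the cream resin bus body, 32 mm wide (x), 68 mm long (y), 26 mm tall (z up) plus a 2 mm roof panel; full height from y -34 to +20 mm, then a 15 mm tall bonnet at +y. Flat upright long sides: grip across the 32 mm. 50 to 100 g. At the start it sits in its pocket, top of its sides 2 mm below the block's top face, axes parallel to the mould's.
- bus_mould: Fixed aluminium mould block holding the bus body, 100 x 100 mm, top face 50 mm above the bench, on a 124 x 124 x 6 mm steel foot; origin at the centre of its underside, z up. The pocket is open upwards, centred on the block, 34 x 70 mm (x, y), floor 22 mm above the bench. The ejector lever sticks out towards the block's -x.
- bus_pad (a point): Centre of the top of the flat press pad (32 x 36 mm, 6 mm thick) at the outer end of the bus mould's steel ejector lever, 140 mm from the block's centre towards its -x, 49 mm above the bench at the start; fully pressed it is 19 mm above the bench, tilted outward by 0.34 rad and 4 mm farther out.
- bus_lever (a joint): Angle of the bus mould's ejector lever: 0 as at the start (up), 0.34 rad fully pressed at its stop. The pad goes down 30 mm and an ejector plate lifts the casting straight up by 19 mm. The lever is stiff (about 3 to 5 N on the pad) and stays where it is left, so the casting stays raised.
- tank_mid (a point): Centre (half-way up) of the round cream tank casting, 46 mm diameter, 28 mm tall, seated in the other mould; to be left there.
- tank_mould: The other fixed mould, the same block and foot, with a round pocket and its own ejector lever towards its -x, which must not be pressed; origin at the centre of its underside, z up.
- tray: Low open white plastic tray, loose on the bench, 0.5 kg, 180 x 140 mm outside (x, y), 32 mm high, walls and floor 5 mm thick; origin at the centre of its underside, z up. A small wheel casting (20 mm diameter, 8 mm high) lies in it, about 60 mm along x and 38 mm along y from the tray's centre.
There are look-alikes about, which are no part of the job. Leave any black, red or yellow look-alike of the part that bears tank_mid alone.

How it is judged:
On the way:
1. the bus mould's lever is pressed down and the bus body has risen at least 12 mm, still in line with its pocket (value of joint bus_lever above 0.22 rad and z of bus_mid in the frame of bus_mould between 0.047 and 0.06 m and horizontal distance between bus_mid and bus_mould below 0.012 m), for 0.2 s.
At the end, for the whole second after the job is handed in: The bus body stands on the floor of the tray, within its walls, roof up within 0.15 rad, released and at rest; the tray stands flat on the bench; the tank casting is still seated in its mould (risen less than 6 mm) (x of bus_mid in the frame of tray between -0.085 and 0.085 m and y of bus_mid in the frame of tray between -0.065 and 0.065 m and z of bus_mid in the frame of tray between 0.013 and 0.023 m and angle between bus_mid's own z axis and vertical below 0.15 rad and angle between tray's own z axis and vertical below 0.1 rad and height (world z) of tray between -0.005 and 0.01 m and horizontal distance between tank_mid and tank_mould below 0.01 m and z of tank_mid in the frame of tank_mould below 0.042 m and contact force between bus and the fingers below 0.1 N and linear speed of bus below 0.03 m/s); the robot touches nothing.
It fails at once if the tank casting is lifted from its seat by more than 6 mm (distance of tank_mid from where it was at the start of the episode above 0.006 m).
It fails at once if the bus body is dropped or thrown: it moves faster than 0.8 m/s while the fingers do not hold it (linear speed of bus above 0.8 m/s and contact force between bus and the fingers below 0.05 N).
It also fails if it takes over 51 s, if anything falls off the work surface, if the arm or the gripper's body presses on something with over 40 N, if the wrist force passes 120 N, or if a joint passes its speed limit or range.

## Working session

There is one attempt and no reset: what is moved stays moved. The work goes in short steps, Python scripts to look and compute and a tool call to move; the robot and the scene stay as the last step left them, time stands still between calls to the robot, and variables do not carry over. Pictures are saved under pics/ and viewed, about 8 in all and at most 12, crops included, and the job is handed in when it is done.

Besides the shell and the picture viewer there is one more tool, called after "Emit:" as name(argument=value, ...) on one line, values as JSON. play_rows: Moves the arm, as the interface text tells. Its arguments: {"type":"object","properties":{"motion":{"type":"array","items":{"type":"object","properties":{"fingers":{"type":"number"},"translation":{"type":"array","items":{"type":"number"}},"roll":{"type":"number"}}}}},"required":["motion"]}

```bash
mkdir -p pics
cat > h.py <<'E'
import numpy as np, cv2
from workcell import bot
def snap(n,f):
    c=bot.camera(n); cv2.imwrite(f,c["pixels"][:,:,::-1]); np.savez(f'{n}.npz',K=c["intrinsics"],T=c["world_to_cam"]); return c
def ray(n,u,v,z):
    d=np.load(f'{n}.npz');T=d['T'];R=T[:3,:3];o=-R.T@T[:3,3]
    w=R.T@np.linalg.inv(d['K'])@[u,v,1]; return o+w*(z-o[2])/w[2]
def proj(n,p):
    d=np.load(f'{n}.npz');T=d['T'];q=d['K']@(T[:3,:3]@np.array(p)+T[:3,3]);return q[:2]/q[2]
E
python3 - <<'E'
from h import *
snap('top','pics/top1.png');snap('scene','pics/scene1.png');print(bot.get_obs())
E
```

```text
{'clock': 0.1, 'joint_pos': array([ 1.14397926e+00,  2.41344724e-01,  3.87382814e-03,  1.33523415e+00,
       -6.50371161e-06,  1.57079361e+00]), 'joint_vel': array([-0.00103211, -0.00235001,  0.00285236, -0.00035467,  0.00270545,
       -0.00031355]), 'tau': array([ 1.79723054e-03, -3.73136973e+01,  2.53010041e+01,  1.08503186e-02,
        1.38210175e-04, -2.95851834e-06]), 'eef_pos': array([0.20676359, 0.45464654, 0.24450412]), 'tool_rot': array([ 8.40824522e-01,  5.41306948e-01, -8.00690321e-04,  5.19333678e-04]), 'ft_force': array([-0.05593784, -0.34770391, -0.45262261]), 'ft_torque': array([-0.01249076,  0.01667438, -0.01266847]), 'grip_width': 0.08525966992623096}
```

View pics/top1.png

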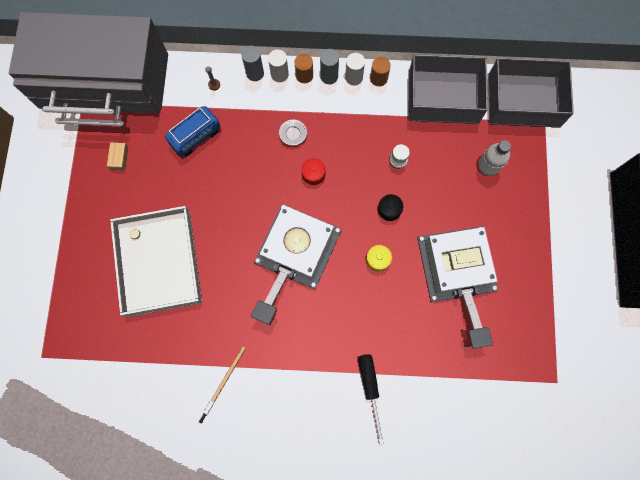

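View pics/scene1.png

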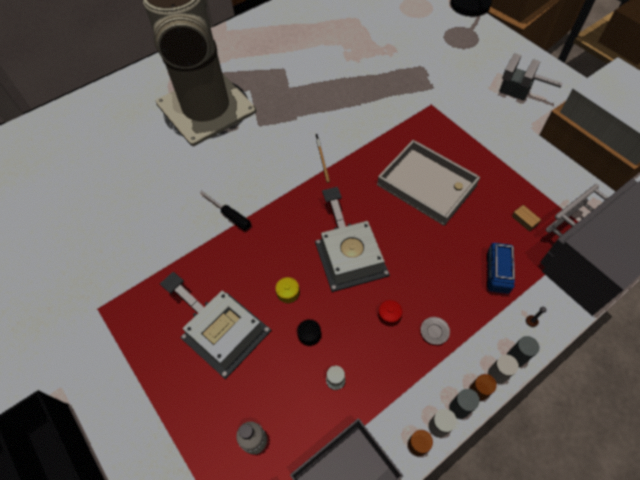

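The top view shows the bus mould at about (459,260) with its pad at (480,337). The tank mould is at (297,240) with its pad at (264,312), and the tray at (156,261) with the wheel at (134,234). Possible confusions:
- The blue bus at (193,130) could be taken for the bus casting.
- The red (313,170), black (390,207) and yellow (379,257) rounds look like the tank.
- The tank mould's lever could be taken for the bus lever.

By the description I choose the mould with the rectangular cream pocket at (459,260).

Run:
```python
from h import *
im=cv2.imread('pics/top1.png')
a=cv2.resize(im[220:350,410:510],None,fx=4.6,fy=4.6,interpolation=cv2.INTER_CUBIC)
b=cv2.resize(im[200:320,105:210],None,fx=3.1,fy=3.1,interpolation=cv2.INTER_CUBIC)
o=np.zeros((598,800,3),np.uint8);o[:a.shape[0],:a.shape[1]]=a;o[:b.shape[0],470:470+b.shape[1]]=b[:,:330]
cv2.imwrite('pics/crop1.png',o);print(a.shape,b.shape)
for n,u,v,z in [('mould',459,260,.05),('pad',480,337,.049),('tray',156,261,.03),('tank',297,240,.05)]:print(n,ray('top',u,v,z))
print(proj('top',[.207,.455,.245]),np.load('top.npz')['T'])
```

```text
(598, 460, 3) (372, 326, 3)
mould [ 0.55168295 -0.27604282  0.05      ]
pad [ 0.41906556 -0.31119437  0.049     ]
tray [0.52773503 0.26506237 0.03      ]
tank [0.57416705 0.01186962 0.05      ]
[-67.03566541 463.70980702] [[ 0.04887024 -0.99879938 -0.00339217 -0.06168008]
 [-0.97243584 -0.04680451 -0.22842477  0.56749856]
 [ 0.22799175  0.01446184 -0.97355566  0.90627176]
 [ 0.          0.          0.          1.        ]]
```

View pics/crop1.png

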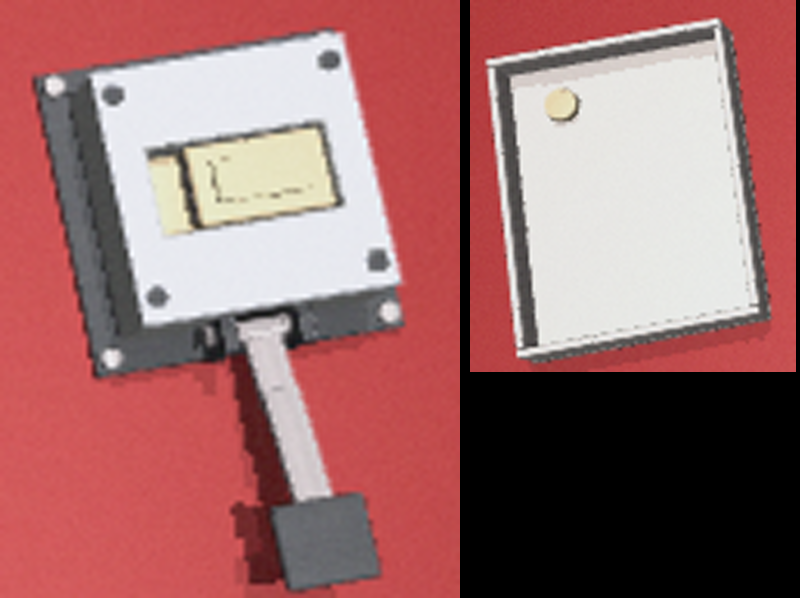

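The crop confirms the cream bus body in the rectangular pocket, bonnet towards +y. The block's top corners are at crop pixels (90,74), (342,32), (402,284) and (143,326), and the pad is at (325,543). The tray rim corners are (490,62), (718,22), (768,308) and (518,355).

Run:
```python
from h import *
A=lambda x,y:(410+(x+.5)/4.6-.5,220+(y+.5)/4.6-.5)
B=lambda x,y:(105+(x-470)/3.1-.5,200+y/3.1-.5)
def quad(pts,f,z):
    P=np.array([ray('top',*f(*p),z)[:2] for p in pts]);c=P.mean(0)
    dx=(P[0]+P[1]-P[2]-P[3])/2;dy=(P[0]+P[3]-P[1]-P[2])/2
    print(c,np.linalg.norm(dx),np.linalg.norm(dy),np.degrees([np.arctan2(dx[1],dx[0]),np.arctan2(-dy[0],dy[1])]));return c
quad([(90,74),(342,32),(402,284),(143,326)],A,.05)
p=ray('top',*A(325,543),.049);print('pad',p)
quad([(490,62),(718,22),(768,308),(518,355)],B,.032)
# body roof panel corners TL,TR,BR,BL incl. bonnet line
quad([(150,152),(320,122),(342,205),(163,236)],A,.05)
from scipy.spatial.transform import Rotation as R
o=bot.get_obs();print(R.from_quat(o['tool_rot']).as_matrix())
```

```text
[ 0.55524676 -0.28256276] 0.1000188422734379 0.10033832474585967 [12.0014472  12.20218335]
pad [ 0.41798306 -0.31162249  0.049     ]
[0.53120911 0.26850942] 0.17511688290923433 0.13961849202417664 [14.22017803 13.38122403]
[ 0.55482463 -0.28243681] 0.03306682832039612 0.06868527416995572 [11.20831204 12.77811799]
[[ 4.13972293e-01  9.10289144e-01 -7.84242255e-04]
 [ 9.10287481e-01 -4.13973036e-01 -1.74017545e-03]
 [-1.90871797e-03  6.49851560e-06 -9.99998178e-01]]
```

Emit:
play_rows(motion=[{"fingers": 1, "translation": [-61.1, 51.0, 4], "roll": 53.5}, {"fingers": 1, "translation": [-61.1, 51.0, 4], "roll": 53.5}, {"fingers": 1, "translation": [-61.1, 51.0, 4], "roll": 53.5}, {"fingers": 1, "translation": [-61.1, 51.0, 4], "roll": 53.5}, {"fingers": 1, "translation": [-61.1, 51.0, 4], "roll": 53.5}, {"fingers": 1, "translation": [-61.1, 51.0, 4], "roll": 53.5}, {"fingers": 1, "translation": [-61.1, 51.0, 4], "roll": 53.5}, {"fingers": 1, "translation": [-61.1, 51.0, 4], "roll": 53.5}, {"fingers": 1, "translation": [-61.1, 51.0, 4], "roll": 53.5}, {"fingers": 1, "translation": [-61.1, 51.0, 4], "roll": 53.5}, {"fingers": 1, "translation": [-61.1, 51.0, 4], "roll": 53.5}, {"fingers": 1, "translation": [-61.1, 51.0, 4], "roll": 53.5}, {"fingers": 1, "translation": [-61.1, 51.0, 4], "roll": 53.5}, {"fingers": 1, "translation": [-61.1, 51.0, 4], "roll": 53.5}, {"fingers": 1, "translation": [-61.1, 51.0, 4], "roll": 53.5}, {"fingers": 1, "translation": [-61.1, 51.0, 4], "roll": 53.5}, {"fingers": 1, "translation": [-61.1, 51.0, 4], "roll": 53.5}, {"fingers": 1, "translation": [-61.1, 51.0, 4], "roll": 53.5}, {"fingers": 1, "translation": [-61.1, 51.0, 4], "roll": 53.5}, {"fingers": 1, "translation": [-61.1, 51.0, 4], "roll": 53.5}])

```text
clock: 1.77
eef_pos: [0.4192, -0.318, 0.2036]
tool_rot: [0.995, 0.102, -0.0, 0.001]
ft_force: [0.1, 0.7, 0.2]
grip_width: -0.0002
```

Emit:
play_rows(motion=[{"fingers": 1, "translation": [0, 0, 4], "roll": 0}, {"fingers": 1, "translation": [0, 0, 8], "roll": 0}, {"fingers": 1, "translation": [0, 0, 11], "roll": 0}, {"fingers": 1, "translation": [0, 0, 12.5], "roll": 0}, {"fingers": 1, "translation": [0, 0, 13], "roll": 0}, {"fingers": 1, "translation": [0, 0, 13], "roll": 0}])

```text
clock: 2.27
eef_pos: [0.4171, -0.311, 0.0736]
tool_rot: [0.994, 0.105, -0.002, -0.001]
ft_force: [0.2, 0.3, 0.2]
grip_width: -0.0002
```

Run:
```python
from h import *
t=snap('top','pics/top2.png')['pixels'];s=snap('scene','pics/scene2.png')['pixels']
for p in ([.418,-.3118,.049],[.555,-.2825,.05]):print(proj('top',p),proj('scene',p))
a=cv2.resize(t[210:380,390:530],(460,558),interpolation=2);b=cv2.resize(s[240:400,140:300],(340,340),interpolation=2)
o=np.zeros((558,800,3),np.uint8);o[:,:460]=a;o[:340,460:]=b;cv2.imwrite('pics/c2.png',o[:,:,::-1]);print(bot.get_obs()['eef_pos'])
```

```text
[480.36472691 337.64727013] [170.70818084 281.03253189]
[462.64969759 258.33297786] [220.46233372 324.37486351]
[ 0.41900193 -0.31243721  0.07629779]
```

View pics/c2.png

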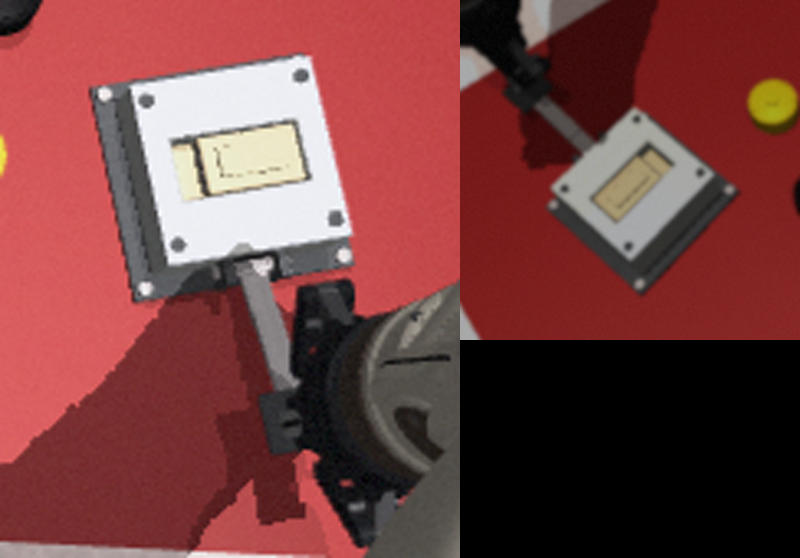

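The fingertips sit over the pad at crop pixel (285,420), and the bus is still seated. I'll press down, drifting slightly outward.

Emit:
play_rows(motion=[{"fingers": 1, "translation": [0, 0, 0.7], "roll": 0}, {"fingers": 1, "translation": [0, 0, 1.2], "roll": 0}, {"fingers": 1, "translation": [-0.1, 0, 1.6], "roll": 0}, {"fingers": 1, "translation": [-0.1, 0, 2.0], "roll": 0}, {"fingers": 1, "translation": [-0.2, 0, 2.4], "roll": 0}, {"fingers": 1, "translation": [-0.3, 0, 2.8], "roll": 0}, {"fingers": 1, "translation": [-0.3, 0, 3.2], "roll": 0}, {"fingers": 1, "translation": [-0.3, 0, 3.2], "roll": 0}])

```text
clock: 3.03
eef_pos: [0.415, -0.3129, 0.0425]
tool_rot: [0.995, 0.105, -0.0, -0.0]
ft_force: [-0.8, -1.4, 1.3]
grip_width: 0.0002
```

Emit:
play_rows(motion=[{"fingers": 1, "translation": [-0.1, 0, 0.2], "roll": 0}, {"fingers": 1, "translation": [-0.1, 0, 0.4], "roll": 0}, {"fingers": 1, "translation": [-0.1, 0, 0.6], "roll": 0}, {"fingers": 1, "translation": [-0.1, 0, 0.6], "roll": 0}])

```text
clock: 3.37
eef_pos: [0.4145, -0.3128, 0.0369]
tool_rot: [0.994, 0.105, 0.0, -0.0]
ft_force: [0.9, 0.0, 1.2]
grip_width: 0.0001
```

Emit:
play_rows(motion=[{"fingers": 1, "translation": [0, 0, 0.2], "roll": 0}, {"fingers": 1, "translation": [0, 0, 0.4], "roll": 0}, {"fingers": 1, "translation": [0, 0, 0.4], "roll": 0}, {"fingers": 1, "translation": [0, 0, 0.4], "roll": 0}])

```text
clock: 3.7
eef_pos: [0.4147, -0.3129, 0.0346]
tool_rot: [0.994, 0.105, 0.0, 0.0]
ft_force: [-1.8, 1.7, 10.6]
grip_width: 0.0002
```

Run:
```python
from h import *
t=snap('top','pics/top3.png')['pixels'];s=snap('scene','pics/scene3.png')['pixels']
a=cv2.resize(t[210:380,390:530],(460,558),interpolation=2);b=cv2.resize(s[240:400,140:300],(340,340),interpolation=2)
o=np.zeros((558,800,3),np.uint8);o[:,:460]=a;o[:340,460:]=b;cv2.imwrite('pics/c3.png',o[:,:,::-1]);o=bot.get_obs();print(o['eef_pos'],o['ft_force'])
```

```text
[ 0.41465973 -0.31287699  0.03453747] [-2.26123752  1.44274716 12.66526811]
```

View pics/c3.png

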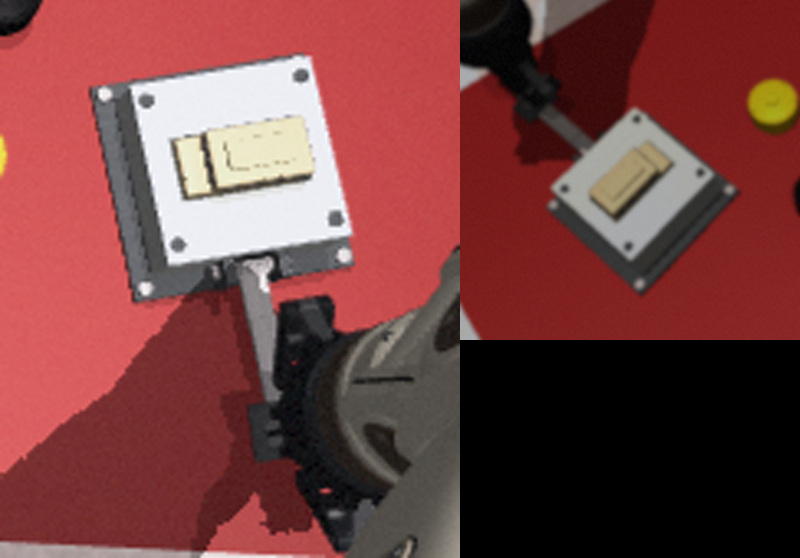

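Bus raised: its roof is now at crop pixel (260,150), proud of the block, and the force climbed to 12 N, so the lever is at its stop. Moving over for the grasp.

Emit:
play_rows(motion=[{"fingers": 1, "translation": [0, 0, -2], "roll": 0}, {"fingers": 0.5, "translation": [0, 0, -5], "roll": 0}, {"fingers": -0.6, "translation": [0, 0, -9], "roll": 0}, {"fingers": -0.6, "translation": [0, 0, -13], "roll": 0}, {"fingers": -0.6, "translation": [4, 0.3, -13], "roll": 0}, {"fingers": -0.6, "translation": [8, 0.5, -13], "roll": 0}, {"fingers": -0.6, "translation": [12, 0.7, -13], "roll": 0}, {"fingers": -0.6, "translation": [14.4, 0.7, -13], "roll": 0}, {"fingers": -0.6, "translation": [14.4, 0.7, -13], "roll": 0}, {"fingers": -0.6, "translation": [14.4, 0.7, -13], "roll": 0}, {"fingers": -0.6, "translation": [14.4, 0.7, -10], "roll": 0}, {"fingers": -0.6, "translation": [14.4, 0.7, -8], "roll": 0}, {"fingers": -0.6, "translation": [14.4, 0.7, -7], "roll": 0}, {"fingers": -0.6, "translation": [14.4, 0.7, -7], "roll": 0}, {"fingers": -0.6, "translation": [14.4, 0.7, -7], "roll": 0}])

```text
clock: 5.05
eef_pos: [0.5554, -0.2899, 0.1031]
tool_rot: [0.995, 0.104, -0.001, -0.001]
ft_force: [0.6, 0.1, 0.1]
grip_width: 0.0684
```

Run:
```python
from h import *
t=snap('top','pics/top4.png')['pixels'];s=snap('scene','pics/scene4.png')['pixels']
a=cv2.resize(t[210:380,390:530],(460,558),interpolation=2);b=cv2.resize(s[240:400,140:300],(340,340),interpolation=2)
o=np.zeros((558,800,3),np.uint8);o[:,:460]=a;o[:340,460:]=b;cv2.imwrite('pics/c4.png',o[:,:,::-1]);o=bot.get_obs();print(o['eef_pos'],o['tool_rot'],o['grip_width'])
```

```text
[ 0.55707229 -0.29050471  0.10488757] [9.94512901e-01 1.04607735e-01 9.51421910e-04 6.37382358e-04] 0.06821223560708152
```

View pics/c4.png

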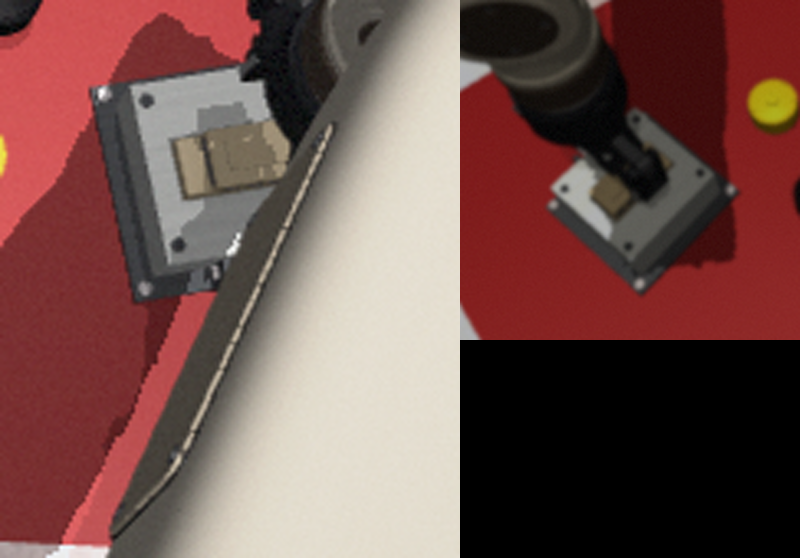

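The fingers straddle the raised bus, which is still up on its ejector. Descending and closing.

Emit:
play_rows(motion=[{"fingers": -0.6, "translation": [0, 0, 1.5], "roll": 0}, {"fingers": -0.6, "translation": [0, 0, 3], "roll": 0}, {"fingers": -0.6, "translation": [0, 0, 3.7], "roll": 0}, {"fingers": -0.6, "translation": [0, 0, 3.9], "roll": 0}, {"fingers": -0.6, "translation": [0, 0, 3.9], "roll": 0}, {"fingers": -0.2, "translation": [0, 0, 3.9], "roll": 0}, {"fingers": 0, "translation": [0, 0, 3.9], "roll": 0}, {"fingers": 0.2, "translation": [0, 0, 3.9], "roll": 0}, {"fingers": 0.4, "translation": [0, 0, 3.9], "roll": 0}, {"fingers": 1, "translation": [0, 0, 3.9], "roll": 0}, {"fingers": 1, "translation": [0, 0, 3.9], "roll": 0}, {"fingers": 1, "translation": [0, 0, 3.9], "roll": 0}, {"fingers": 1, "translation": [0, 0, 3.9], "roll": 0}, {"fingers": 1, "translation": [0, 0, 3.9], "roll": 0}, {"fingers": 1, "translation": [0, 0, 3.9], "roll": 0}])

```text
clock: 6.4
eef_pos: [0.5573, -0.2901, 0.0647]
tool_rot: [0.994, 0.105, 0.001, 0.0]
ft_force: [1.3, -0.1, 3.3]
grip_width: 0.0304
```

Emit:
play_rows(motion=[{"fingers": 1, "translation": [0, 0, -0.5], "roll": 0}, {"fingers": 1, "translation": [0, 0, -1], "roll": 0}, {"fingers": 1, "translation": [0, 0, -1.5], "roll": 0}, {"fingers": 1, "translation": [0, 0, -2.2], "roll": 0}, {"fingers": 1, "translation": [0, 0, -3], "roll": 0}, {"fingers": 1, "translation": [0, 0, -4], "roll": 0}, {"fingers": 1, "translation": [0, 0, -5], "roll": 0}, {"fingers": 1, "translation": [0, 0, -6], "roll": 0}, {"fingers": 1, "translation": [0, 0, -7], "roll": 0}, {"fingers": 1, "translation": [0, 0, -8], "roll": 0}, {"fingers": 1, "translation": [0, 0, -8], "roll": 0}, {"fingers": 1, "translation": [0, 0, -8], "roll": 0}])

```text
clock: 7.4
eef_pos: [0.5572, -0.2901, 0.1454]
tool_rot: [0.994, 0.105, 0.001, 0.001]
ft_force: [-0.4, -0.0, -1.2]
grip_width: 0.0304
```

Run:
```python
from h import *
t=snap('top','pics/top5.png')['pixels'];s=snap('scene','pics/scene5.png')['pixels']
a=cv2.resize(t[200:340,390:530],(400,400),interpolation=2);b=cv2.resize(s[220:380,140:300],(400,400),interpolation=2)
cv2.imwrite('pics/c5.png',np.hstack([a,b])[:,:,::-1]);o=bot.get_obs();print(o['eef_pos'],o['tool_rot'],o['grip_width'],o['ft_force'])
```

```text
[ 0.55635435 -0.28963699  0.14383639] [ 9.94478986e-01  1.04934945e-01 -3.90849702e-04 -2.27330971e-04] 0.030395058635681073 [-0.30116479  0.11516697 -0.89199294]
```

View pics/c5.png

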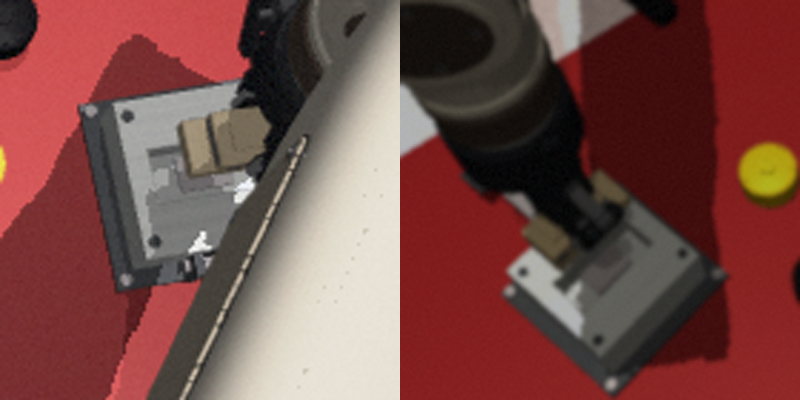

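The bus hangs level between the jaws, clear of the empty pocket. Carrying it to the tray.

Emit:
play_rows(motion=[{"fingers": 1, "translation": [0.15, -1.1, -1], "roll": 0}, {"fingers": 1, "translation": [0.46, -3.2, -2], "roll": 0}, {"fingers": 1, "translation": [0.84, -5.9, -3], "roll": 0}, {"fingers": 1, "translation": [1.3, -9.2, -4], "roll": 0}, {"fingers": 1, "translation": [1.76, -12.4, -4], "roll": 0}, {"fingers": 1, "translation": [2.2, -15.7, -4], "roll": -0.5}, {"fingers": 1, "translation": [2.7, -18.9, -4], "roll": -0.5}, {"fingers": 1, "translation": [3.1, -22.2, -4], "roll": -0.5}, {"fingers": 1, "translation": [3.6, -25.4, -4], "roll": -1}, {"fingers": 1, "translation": [4.1, -28.7, -4], "roll": -1}, {"fingers": 1, "translation": [4.5, -31.9, -4], "roll": -1}, {"fingers": 1, "translation": [5.0, -35.2, -4], "roll": -1}, {"fingers": 1, "translation": [5.4, -38.4, -4], "roll": -1.5}, {"fingers": 1, "translation": [5.9, -41.7, -4], "roll": -1.5}, {"fingers": 1, "translation": [6.4, -44.9, -4], "roll": -1.5}, {"fingers": 1, "translation": [6.8, -48.1, -4], "roll": -1.7}, {"fingers": 1, "translation": [7.2, -50.9, -4], "roll": -1.7}, {"fingers": 1, "translation": [7.5, -53, -4], "roll": -1.7}, {"fingers": 1, "translation": [7.7, -54.1, -4], "roll": -1.7}, {"fingers": 1, "translation": [7.7, -54.1, -4], "roll": -1.7}])

```text
clock: 9.17
eef_pos: [0.5182, 0.2579, 0.1842]
tool_rot: [0.993, 0.122, -0.0, -0.0]
ft_force: [0.5, -0.9, -0.6]
grip_width: 0.0303
```

Emit:
play_rows(motion=[{"fingers": 1, "translation": [0, 0, 2], "roll": 0}, {"fingers": 1, "translation": [0, 0, 5], "roll": 0}, {"fingers": 1, "translation": [0, 0, 8], "roll": 0}, {"fingers": 1, "translation": [0, 0, 10], "roll": 0}, {"fingers": 1, "translation": [0, 0, 11], "roll": 0}, {"fingers": 1, "translation": [0, 0, 11], "roll": 0}, {"fingers": 1, "translation": [0, 0, 11], "roll": 0}])

```text
clock: 9.75
eef_pos: [0.5193, 0.2545, 0.0746]
tool_rot: [0.993, 0.119, -0.0, 0.0]
ft_force: [-0.5, -0.8, -1.5]
grip_width: 0.0307
```

Run:
```python
from h import *
t=snap('top','pics/top6.png')['pixels'];s=snap('scene','pics/scene6.png')['pixels']
a=cv2.resize(t[190:330,90:230],(400,400),interpolation=2);b=cv2.resize(s[100:240,360:500],(400,400),interpolation=2)
cv2.imwrite('pics/c6.png',np.hstack([a,b])[:,:,::-1]);o=bot.get_obs();print(o['eef_pos'],o['tool_rot'],o['grip_width'],o['ft_force'])
```

```text
[0.52049308 0.2555075  0.0761856 ] [ 9.92851753e-01  1.19342937e-01  1.55993634e-03 -4.76070305e-04] 0.030643773831849387 [ 0.5211759   0.58759542 -0.76870819]
```

View pics/c6.png

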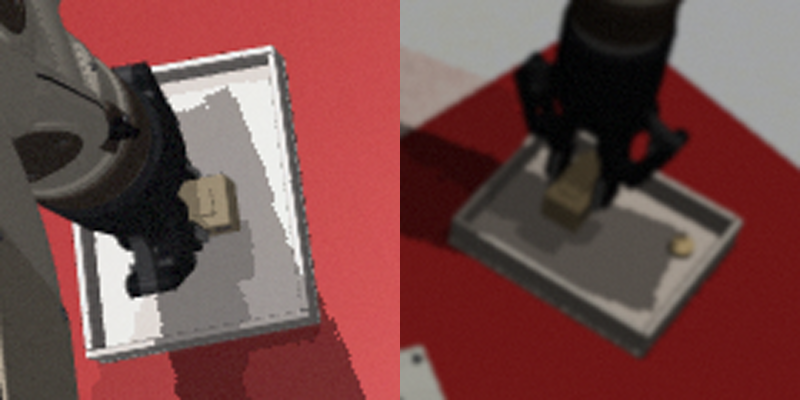

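The bus is level and well within the tray, clear of the wheel at (680,243) in the crop. Lowering gently.

Emit:
play_rows(motion=[{"fingers": 1, "translation": [0, 0, 1], "roll": 0}, {"fingers": 1, "translation": [0, 0, 2], "roll": 0}, {"fingers": 1, "translation": [0, 0, 2.8], "roll": 0}, {"fingers": 1, "translation": [0, 0, 3.4], "roll": 0}, {"fingers": 1, "translation": [0, 0, 3.8], "roll": 0}, {"fingers": 1, "translation": [0, 0, 4.1], "roll": 0}, {"fingers": 1, "translation": [0, 0, 4.2], "roll": 0}, {"fingers": 1, "translation": [0, 0, 4.3], "roll": 0}, {"fingers": 1, "translation": [0, 0, 4.3], "roll": 0}, {"fingers": 1, "translation": [0, 0, 4.3], "roll": 0}])

```text
clock: 10.68
eef_pos: [0.5193, 0.2555, 0.0316]
tool_rot: [0.993, 0.12, 0.0, -0.0]
ft_force: [0.4, 0.1, -1.1]
grip_width: 0.0304
```

Emit:
play_rows(motion=[{"fingers": 1, "translation": [0, 0, 0.1], "roll": 0}, {"fingers": 1, "translation": [0, 0, 0.2], "roll": 0}, {"fingers": 1, "translation": [0, 0, 0.2], "roll": 0}])

```text
clock: 10.93
eef_pos: [0.5195, 0.2556, 0.0302]
tool_rot: [0.993, 0.12, 0.001, -0.0]
ft_force: [-1.2, -0.7, 4.0]
grip_width: 0.0303
```

Contact felt (+4 N). Releasing, then retreating.

Emit:
play_rows(motion=[{"fingers": 0.3, "translation": [0, 0, 0], "roll": 0}, {"fingers": 0.1, "translation": [0, 0, 0], "roll": 0}, {"fingers": -0.2, "translation": [0, 0, 0], "roll": 0}, {"fingers": -0.4, "translation": [0, 0, 0], "roll": 0}, {"fingers": -0.4, "translation": [0, 0, 0], "roll": 0}, {"fingers": -0.4, "translation": [0, 0, 0], "roll": 0}, {"fingers": -0.4, "translation": [0, 0, -1], "roll": 0}, {"fingers": -0.4, "translation": [0, 0, -3], "roll": 0}, {"fingers": -0.4, "translation": [0, 0, -6], "roll": 0}, {"fingers": -0.4, "translation": [0, 0, -10], "roll": 0}, {"fingers": -0.4, "translation": [0, 0, -14], "roll": 0}, {"fingers": -0.4, "translation": [-4, 0, -17], "roll": 0}, {"fingers": -0.4, "translation": [-8, 0, -18], "roll": 0}, {"fingers": -0.4, "translation": [-12, 0, -18], "roll": 0}, {"fingers": -0.4, "translation": [-15, 0, -18], "roll": 0}, {"fingers": -0.4, "translation": [-15, 0, -18], "roll": 0}, {"fingers": -0.4, "translation": [-15, 0, -18], "roll": 0}])

```text
clock: 12.35
eef_pos: [0.3717, 0.2192, 0.2103]
tool_rot: [0.993, 0.12, 0.0, -0.0]
ft_force: [1.1, 1.4, 0.1]
grip_width: 0.0598
```

Run:
```python
from h import *
t=snap('top','pics/top7.png')['pixels'];s=snap('scene','pics/scene7.png')['pixels']
a=cv2.resize(t[190:330,90:350],(800,430),interpolation=2)[:,:400] if 0 else cv2.resize(t[190:330,90:230],(400,400),interpolation=2)
b=cv2.resize(s[140:300,310:500],(475,400),interpolation=2)[:,:400]
cv2.imwrite('pics/c7.png',np.hstack([a,b])[:,:,::-1]);o=bot.get_obs();print(o['eef_pos'],o['grip_width'],o['ft_force'])
```

```text
[0.37436184 0.2202557  0.21037463] 0.059748201785182926 [1.27714671 0.62882034 0.14523282]
```

View pics/c7.png

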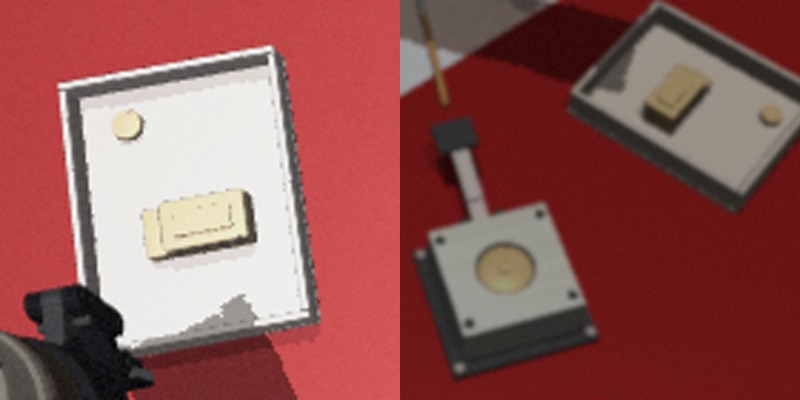

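The bus stands upright in the tray at crop (200,225), and nothing is near it. The tank is still seated at (505,268) and its lever is up. Handing in.

```bash
python3 -c "
from workcell import bot
print(bot.job_done())"
```

```text
the job is handed in; nothing more can be done
None
```

I pressed the bus mould's lever to its stop, and the bus body rose visibly out of its pocket. I then gripped it across its 32 mm width, carried it to the tray, and released it once I felt about 4 N of contact with the floor. The job was handed in at about 12.5 s on the robot's clock, well inside the 51 s limit.

- **Final pictures:** the bus stands roof up near the middle of the tray, clear of the walls and the wheel. The tray is flat where it started, the tank casting is still seated with its lever up, and the gripper is clear of everything.
- **Lever stop:** I judged this from the force climbing to about 12 N and from the pictures, because the lever angle and casting height can't be read directly.
- **Disagreement:** the grip width read about 30.4 mm on the nominal 32 mm body. The grasp held level throughout, so I put this down to soft pads, though I did not check it.

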